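# Set a plate against its spacer and hold it

## Task

The white well plate sits loosely in its nest, with an uneven gap at each end. Without shifting the plate to make room, stand the green spacer bar upright down in an end gap that is wide enough for it, with its length across the nest, and let go; then push the plate from its other end through the finger cut-out until plate, spacer and end stops are flush against one another. Finish while still holding the plate pressed there, firmly but gently, so that I can clamp it; leave the timer, tip box and marker alone.

Things in the scene. Friction and masses are not known exactly. Their poses are not given: they have to be found in the camera images.
- nest: Aluminium nest fixed on the bench, 118 x 188 mm (x, y). Origin: centre of its underside, z up. Floor at z = 8 mm; inside |x| < 49, |y| < 82 mm. Grey side rails to z = 20. Each end has two grey corner stops (|y| 82 to 94, |x| 34 to 59, to z = 36 mm); between them a 68 mm wide finger cut-out, open above z = 8, through which the plate's end can be pushed along y.
- plate: White 96-well plate, loose in the nest, about 0.15 kg, 86 (x) x 128 (y) x 30 mm. Origin: centre of its underside; y = long axis, nearly along the nest's y. End gap = from the plate's end (64 mm from its origin) to the stops' inner face (82 mm from the nest's origin); the two gaps add up to 36 mm, from about 3 + 33 to 18 + 18.
- spacer: Green spacer bar standing loose and upright on the bench, about 0.15 kg: bar 88 mm long (x), 12 mm thick (y), 32 mm high, with a centred grip tab on top 30 mm wide (x), 12 mm thick (y), reaching 76 mm above the foot. Origin: centre of its underside; z up. Either way round is the same. In the nest its length lies along the nest's x.
- timer: White countdown timer with coloured keys, 66 x 66 x 19 mm, lying on the bench; leave it alone. Origin: centre of its underside.
- tip_box: Open pink tip box with yellow tips, 82 x 122 x 68 mm; leave it alone. Origin: centre of its underside.
- marker: Marker pen, 135 mm long, 14 mm thick, lying on the bench; leave it alone. Origin: its middle, on the bench.
Mind the look-alikes: they are no part of the job. What is shaped like the nest but black is not meant. Leave any brown look-alike of the plate alone.

How it is judged:
By the outcome, as a careful person would: the job done as asked, in the order asked, and still so for the second after the job is handed in, while the arm keeps its last pose, push and grip.
It also fails if it takes over 51 s, if anything falls off the work surface, if the arm or the gripper's body presses on something with over 40 N, if the wrist force passes 120 N, or if a joint passes its speed limit or range.

## Robot

A 7-joint arm with a two-finger parallel gripper is mounted at the origin on a cart in front of the work surface, level with it; the furniture and walls round the work are solid. World frame = base frame: x ahead of the robot, y to its left, z up, the work surface at z = 0. Lengths are in m, angles in rad, forces in N, time in s.
With the tool pointing down it reaches from about 0.4 to 0.9 m from the base axis. Payload 5.5 kg.
Tool frame: the origin (TCP) lies midway between the tips of the shut fingers; the grasp point (between the pads) lies 19 mm behind it; z points along the fingers, y is the direction in which the jaws open and shut (so a half turn about z gives the same grasp; the last joint's range is limited). The gripper opens to 85 mm and grips with 20 to 120 N. Pads are 22 mm wide; open, the fingers measure 114 mm over their backs; the gripper's body (76 mm by 85 mm) begins 54 mm behind the grasp point. The pads swing forward as they close: fully open they stand 13 mm farther back than shut.
Start: joints at [-0.839, 0.501, -0.427, 1.55, 0.221, 1.138, -0.21], TCP at [0.294, 0.58, 0.231] pointing down, gripper open.
Joint ranges: [-2.88, 2.88], [-0.31, 2.03], [-1.54, 1.56], [0.2, 2.42], [-1.41, 4.55], [0.19, 2.02], [-2.57, 2.57]. Speed limits (rad/s): [2.57, 2.57, 3.14, 3.14, 3.14, 3.14, 3.14].

## Interface

Orientations are given as a unit quaternion [x, y, z, w].
In Python, from plant import get_state, optics, hand_in gives the robot as it stands.
- The arm moves only by the tool drive_tool, never from a script. Its argument "series" is a list of rows, each a list of 5 numbers: the finger opening in mm, from 0 to 85.4, then the shift along the tool's x, y, z in mm, then the turn about the tool's z in degrees. In form: [[jaw, x, y, z, spin], ...]. A call has 1 to 12 rows; each row is the pose to reach, as a shift and turn from the pose measured when the call began, along the tool's axes at that moment; what a row does not reach only later rows make up. A row lasts 1/8 s, in which the tool goes at most 62.5 mm and 10.7 degrees, less where a joint would pass 70% of its speed; a pose out of reach is approached as far as the arm can. A call with a gripper value outside its range is refused whole. The fingers move at their own pace and stop on an object; "grip_force" is the grip in N (left out, the last holds). Time passes only in rows, so rows that repeat a pose let the fingers close. It gives the time, the measured TCP pose, the force and the opening at its end, in the units of the state.
- get_state(): the state, without advancing time (a new reading comes with each control period).
- optics.grab_frame(name): name is "scene" or "side" or "wrist"; returns a dict with "image" (480x640x3 uint8, red, green, blue), "fx", "fy", "cx", "cy" (pixels), "k1" (the pictures are not rectified: a ray, as slopes to the right and down, at radius r is drawn at 1 + k1 r^2 times it, then the intrinsics apply), "R" (3x3) and "t" (3): a world point X has camera coordinates R X + t; the wrist camera has in their place "mount" (4x4, takes a point from camera to tool coordinates, whose origin is the TCP and whose axes are the flange's). Camera axes: x right, y down, z forward; pixel columns grow to the right and rows downward; lengths in m; the calibration is good to about 2 mm. A picture is of the moment at which its call begins: read the wrist's pose just before it. There is no depth.
- hand_in(): hands the job in, once; it reports no verdict.
The state is a dict: "clock": time; "qpos": joint angles; "qd": joint speeds; "joint_torque": joint torques, N m; "ee_pos": TCP position; "eef_rot": TCP orientation; "contact_force": force on the tool from outside, world axes, zero at the start; "wrist_torque": the same for the moment, N m; "width": opening from 0.0 (shut) to 1.0 (fully open).
Only numpy, scipy, OpenCV 4.12 (cv2) and the standard library are available. Lean on these libraries where they do the work, as an engineer would, in place of code of your own. Each camera call takes 0.05 s, during which the arm holds its last target.

## Working session

There is one attempt and no reset: what is moved stays moved. The work goes in short steps, Python scripts to look and compute and a tool call to move; the robot and the scene stay as the last step left them, time stands still between calls to the robot, and variables do not carry over. Pictures are saved under pics/ and viewed, and the job is handed in when it is done.

Besides the shell and the picture viewer there is one more tool, called after "Request:" as name(argument=value, ...), one argument or row to a line, values as JSON. drive_tool: Moves the arm, as the interface text tells. Its arguments: {"type":"object","properties":{"series":{"type":"array","items":{"type":"array","items":{"type":"number"}}},"grip_force":{"type":"number"}},"required":["series"]}

```bash
mkdir -p pics; ls; python3 - <<'E'
from plant import get_state, optics
import cv2
s=get_state(); print(s)
for n in ["scene","side","wrist"]:
    f=optics.grab_frame(n); cv2.imwrite(f"pics/{n}0.png",f["image"][:,:,::-1]); print(n,{k:v for k,v in f.items() if k!="image"})
E
```

```text
pics
{'clock': 0.0, 'qpos': array([-0.83880896,  0.50184864, -0.42676085,  1.55145007,  0.22077209,
        1.13827124, -0.21030694]), 'qd': array([ 0.00039926, -0.00043743,  0.00330897, -0.00031188, -0.0011689 ,
       -0.00059123,  0.00147211]), 'joint_torque': array([-8.81388332e-04, -5.69520199e+01, -5.81628844e+00, -2.80924737e+01,
        1.06358275e-02,  1.20611710e-02, -9.32845012e-06]), 'ee_pos': array([0.29340978, 0.57924029, 0.23025612]), 'eef_rot': array([ 2.32248523e-01,  9.72655999e-01, -9.28467497e-04, -2.64346860e-04]), 'contact_force': array([ 0.60864448, -0.10212417, -0.2530385 ]), 'wrist_torque': array([0.03040201, 0.04302467, 0.04922564]), 'width': 1.0049745051584393}
scene {'fx': 511.9304956531585, 'fy': 511.9304956531585, 'cx': 326.3683963991284, 'cy': 245.0796858438065, 'k1': -0.07408697383312912, 'R': array([[ 0.66387315, -0.74781085,  0.00716716],
       [-0.42569554, -0.38575838, -0.81851926],
       [ 0.61486237,  0.54034194, -0.57443438]]), 't': array([-0.32580781,  0.33032431,  1.16488158])}
side {'fx': 476.9435909018893, 'fy': 476.9435909018893, 'cx': 322.9042952930587, 'cy': 244.9734676919837, 'k1': 0.031507694321141394, 'R': array([[ 0.93379105, -0.35694434, -0.02500042],
       [-0.14261892, -0.30720038, -0.94089732],
       [ 0.32816784,  0.88216703, -0.33776798]]), 't': array([-0.52351881,  0.16260841,  0.94290298])}
wrist {'fx': 419.4687486685257, 'fy': 419.4687486685257, 'cx': 321.13944722782344, 'cy': 233.05811742076276, 'k1': -0.030569805721106194, 'mount': array([[ 8.32328588e-04, -9.60043681e-01, -2.79848956e-01,
         7.14720715e-02],
       [ 9.99999647e-01,  8.30428079e-04,  1.25357140e-04,
         6.97610472e-04],
       [ 1.12046101e-04, -2.79848962e-01,  9.60044033e-01,
        -1.42327966e-01],
       [ 0.00000000e+00,  0.00000000e+00,  0.00000000e+00,
         1.00000000e+00]])}
```

View pics/scene0.png

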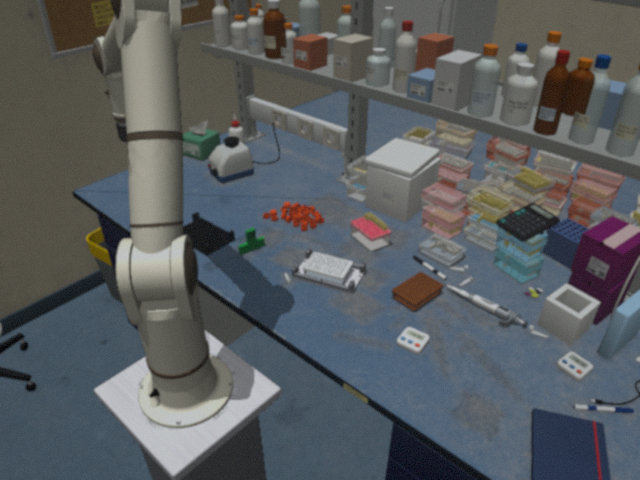

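View pics/side0.png

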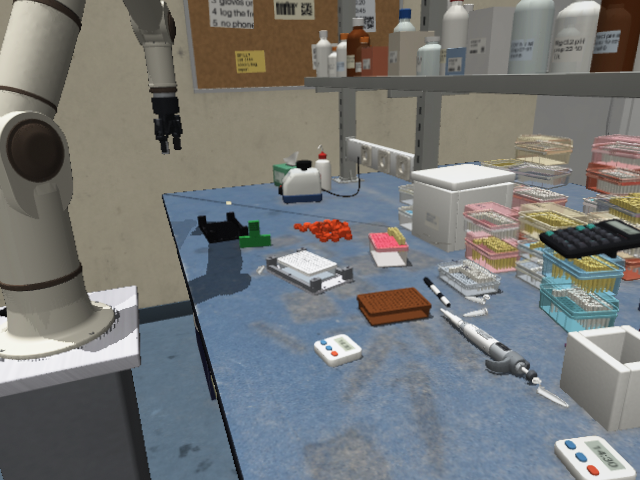

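View pics/wrist0.png

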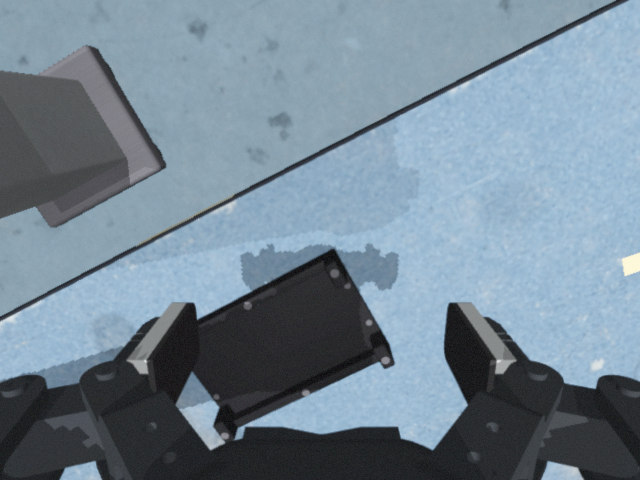

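The arm hangs over the black decoy. The real nest with the white plate is near scene (330,270), and the green spacer is near (250,242). I'll enlarge both.

```bash
cat > h.py <<'E'
import numpy as np, cv2
from scipy.spatial.transform import Rotation as Ro
from plant import get_state, optics
def cam(f,s=None):
    if "R" in f: return np.array(f["R"]),np.array(f["t"])
    T=np.eye(4); T[:3,:3]=Ro.from_quat(s["eef_rot"]).as_matrix(); T[:3,3]=s["ee_pos"]
    M=np.linalg.inv(T@f["mount"]); return M[:3,:3],M[:3,3]
def proj(X,f,R,t):
    c=np.atleast_2d(X)@R.T+t; a=c[:,:2]/c[:,2:]; r2=(a**2).sum(1,keepdims=True)
    return a*(1+f["k1"]*r2)*[f["fx"],f["fy"]]+[f["cx"],f["cy"]]
def ray(p,f,R,t,z):
    d=(np.array(p,float)-[f["cx"],f["cy"]])/[f["fx"],f["fy"]]; a=d.copy()
    for _ in range(20): a=d/(1+f["k1"]*(a**2).sum())
    v=R.T@np.r_[a,1]; o=-R.T@t; return o+v*(z-o[2])/v[2]
def box(pose,x,y,z):  # pose x,y,yaw ; x,y,z ranges
    P=np.array([[a,b,c] for a in x for b in y for c in z]); c,s=np.cos(pose[2]),np.sin(pose[2])
    return P@np.array([[c,-s,0],[s,c,0],[0,0,1]]).T+[pose[0],pose[1],0]
def crop(img,x0,y0,w,h,k,name):
    cv2.imwrite(name,cv2.resize(img[y0:y0+h,x0:x0+w,::-1],None,fx=k,fy=k,interpolation=cv2.INTER_CUBIC))
E
python3 - <<'E'
import cv2
from h import *
for n,(x,y,w,h) in dict(scene=(220,215,160,90),side=(190,205,180,100)).items():
    im=cv2.imread(f"pics/{n}0.png")[:,:,::-1]
    crop(im,x,y,w,h,5 if n=="scene" else 4.4,f"pics/{n}0c.png")
E
```

```text
(no output)
```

View pics/scene0c.png

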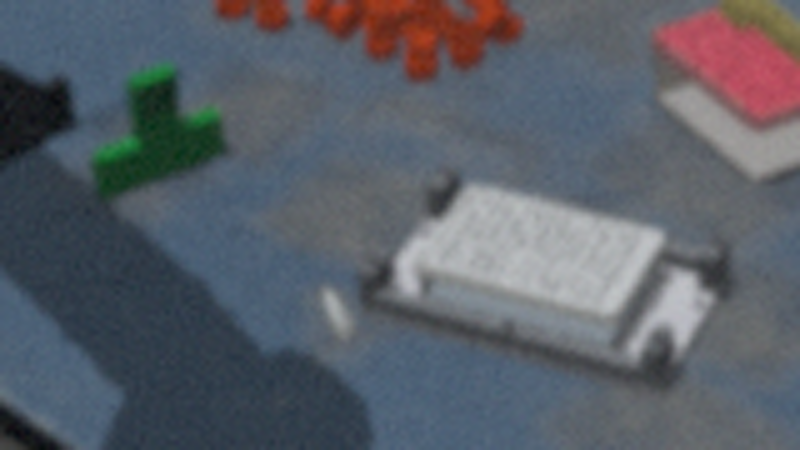

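View pics/side0c.png

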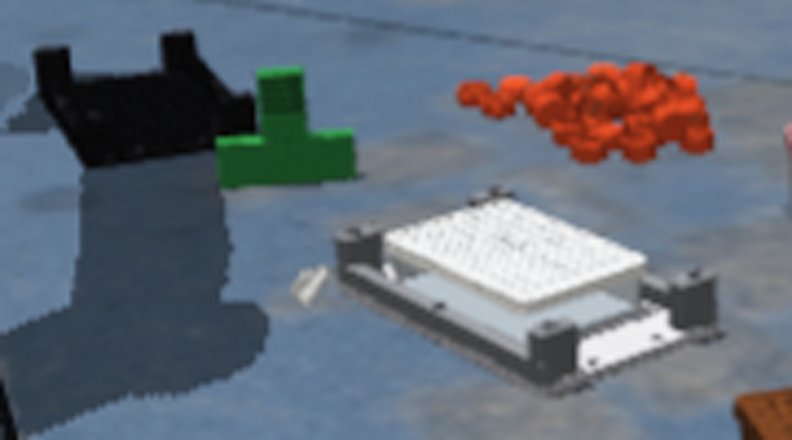

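```bash
python3 - <<'E'
from h import *
s=get_state()
F={n:optics.grab_frame(n) for n in ("scene","side")}
def p(n,x,y,z): 
    f=F[n];R,t=cam(f)
    k,x0,y0=(5,220,215) if n=="scene" else (4.4,190,205)
    return ray((x0+x/k,y0+y/k),f,R,t,z).round(3)[:2]
print("spacer foot scene",p("scene",98,195,0),p("scene",224,155,0),"side",p("side",222,188,0),p("side",357,180,0))
print("spacer top scene", p("scene",152,67,.076),"side",p("side",280,68,.076))
print("nest scene",p("scene",362,302,0),p("scene",675,387,0),p("scene",732,290,0))
print("nest side",p("side",340,282,0),p("side",562,395,0),p("side",720,330,0))
print("plate top scene (z38)",p("scene",415,265,.038),p("scene",610,320,.038),p("scene",665,235,.038),p("scene",470,182,.038))
print("plate top side",p("side",385,245,.038),p("side",515,302,.038),p("side",648,260,.038),p("side",505,195,.038))
R=Ro.from_quat(s["eef_rot"]).as_matrix();print(R)
E
```

```text
spacer foot scene [0.43  0.309] [0.513 0.283] side [0.427 0.306] [0.511 0.283]
spacer top scene [0.477 0.302] side [0.47  0.302]
nest scene [0.465 0.111] [ 0.529 -0.075] [ 0.621 -0.044]
nest side [0.457 0.12 ] [ 0.522 -0.07 ] [ 0.627 -0.03 ]
plate top scene (z38) [0.477 0.078] [ 0.514 -0.038] [ 0.596 -0.011] [0.558 0.11 ]
plate top side [0.472 0.071] [ 0.511 -0.033] [ 0.594 -0.009] [0.557 0.118]
[[-8.92163708e-01  4.51711602e-01 -7.38919774e-04]
 [ 4.51712203e-01  8.92162714e-01 -1.33336941e-03]
 [ 5.69382390e-05 -1.52336287e-03 -9.99998838e-01]]
```

The spacer is near (0.471, 0.297) with yaw about -17°. The nest yaw is about +19° and its wide gap is at the -y end. I'll move above the spacer for a close look.

Request:
drive_tool(
  series=[
    [85,-48,-29,0,-3],
    [85,-96,-57,0,-6],
    [85,-143,-86,0,-10],
    [85,-190,-114,0,-10],
    [85,-238,-143,0,-10],
    [85,-285,-171,0,-10],
    [85,-285,-171,0,-10],
    [85,-285,-171,0,-10],
  ],
)

```text
clock: 1.25
ee_pos: [0.4703, 0.2987, 0.231]
eef_rot: [0.147, 0.989, -0.0, -0.0]
contact_force: [-1.1, 0.4, 0.1]
width: 0.993
```

```bash
python3 - <<'E'
from h import *
s=get_state(); f=optics.grab_frame("wrist"); cv2.imwrite("pics/w1.png",f["image"][:,:,::-1]); print(s["clock"],s["ee_pos"],s["eef_rot"])
R,t=cam(f,s); print(proj(box((.471,.297,np.radians(-17)),(-.015,.015),(-.006,.006),(.076,)),f,R,t).round())
E
```

```text
1.25 [0.47027417 0.29865535 0.23099217] [ 1.46769313e-01  9.89170675e-01 -1.30484624e-04 -3.55915452e-04]
[[310. 194.]
 [327. 194.]
 [310. 234.]
 [326. 234.]]
```

View pics/w1.png

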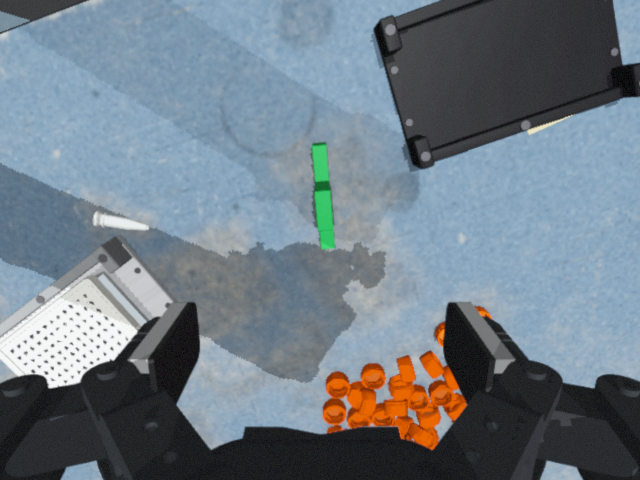

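The spacer runs from about (320,143) to (328,247), with its tab between the open fingers' columns. A corner of the nest shows at lower left. I'll zoom in to refine.

```bash
python3 - <<'E'
from h import *
im=cv2.imread("pics/w1.png")[:,:,::-1]
crop(im,290,130,70,130,4.6,"pics/w1c.png")
hsv=cv2.cvtColor(im[:,:,::-1].copy(),cv2.COLOR_BGR2HSV)
m=cv2.inRange(hsv,(45,80,150),(80,255,255)); ys,xs=np.nonzero(m); k=(ys<270)&(ys>120)
print(xs[k].min(),xs[k].max(),ys[k].min(),ys[k].max())
for y in range(138,254,4):
    r=xs[(ys==y)&(abs(xs-325)<40)]
    if len(r): print(y,r.min(),r.max(),end=' | ')
E
```

```text
312 334 145 249
146 312 326 | 150 312 326 | 154 313 327 | 158 313 327 | 162 313 327 | 166 314 327 | 170 314 328 | 174 314 328 | 178 315 328 | 190 324 328 | 194 315 330 | 198 315 330 | 202 316 331 | 206 316 331 | 210 316 331 | 214 317 332 | 218 317 332 | 222 317 332 | 226 318 333 | 230 318 333 | 234 320 333 | 238 321 333 | 242 320 334 | 246 321 334 |
```

View pics/w1c.png

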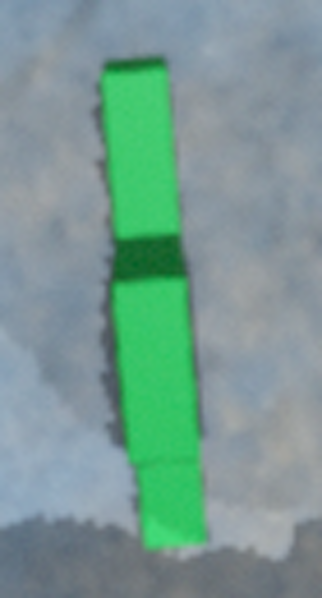

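```bash
python3 - <<'E'
from h import *
from scipy.optimize import least_squares
s=get_state(); f=optics.grab_frame("wrist"); R,t=cam(f,s)
a=[ray(p,f,R,t,.032)[:2] for p in [(319.5,145.7),(327.9,249)]]
b=[ray(p,f,R,t,.076)[:2] for p in [(322.8,191),(326,230.7)]]
for q in (a,b):
    m=(q[0]+q[1])/2; d=q[0]-q[1]; print(m.round(4),np.linalg.norm(d).round(4),np.degrees(np.arctan2(d[1],d[0])).round(1)%180-180)
Rt=Ro.from_quat(s["eef_rot"]).as_matrix(); print("tool y yaw",np.degrees(np.arctan2(Rt[1,1],Rt[0,1])))
c=(a[0]+a[1])/2; 
print("tool delta mm",(Rt.T@np.r_[c-s["ee_pos"][:2],0])*1000, (Rt.T@np.r_[(b[0]+b[1])/2-s["ee_pos"][:2],0])*1000)
E
```

```text
[0.4693 0.3028] 0.0873 -12.0
[0.4692 0.303 ] 0.0297 -12.099999999999994
tool y yaw 73.23410046937062
tool delta mm [1.30895575e+00 2.98208587e+00 6.01954581e-04] [1.43093456e+00 3.13980243e+00 6.77926972e-04]
```

Request:
drive_tool(
  series=[
    [60,1.3,3,40,-5],
    [50,1.3,3,90,-5],
    [45,1.3,3,140,-5],
    [45,1.3,3,170,-5],
    [45,1.3,3,191,-5],
    [45,1.3,3,191,-5],
    [45,1.3,3,191,-5],
  ],
)

```text
clock: 2.22
ee_pos: [0.4688, 0.3047, 0.0408]
eef_rot: [0.101, 0.995, 0.001, -0.0]
contact_force: [0.7, -0.5, -0.1]
width: 0.528
```

```bash
python3 - <<'E'
from h import *
s=get_state(); f=optics.grab_frame("wrist"); cv2.imwrite("pics/w2.png",f["image"][:,:,::-1])
E
```

```text
(no output)
```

View pics/w2.png

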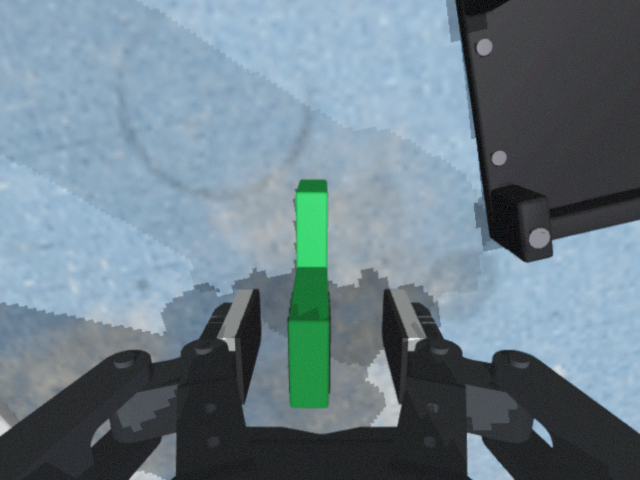

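The tab is about 3 mm off the jaw centre toward -y. I'll correct that, then grip.

Request:
drive_tool(
  series=[
    [45,0,-3,0,0],
    [45,0,-3,0,0],
    [5,0,-3,0,0],
    [5,0,-3,0,0],
    [5,0,-3,0,0],
    [5,0,-3,0,0],
    [5,0,-3,0,0],
    [5,0,-3,0,0],
  ],
  grip_force=50,
)

```text
clock: 3.28
ee_pos: [0.4689, 0.3017, 0.0414]
eef_rot: [0.101, 0.995, 0.001, 0.0]
contact_force: [-0.4, -0.6, 4.9]
width: 0.135
```

```bash
python3 - <<'E'
from h import *
s=get_state(); f=optics.grab_frame("wrist"); cv2.imwrite("pics/w3.png",f["image"][:,:,::-1])
E
```

```text
(no output)
```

View pics/w3.png

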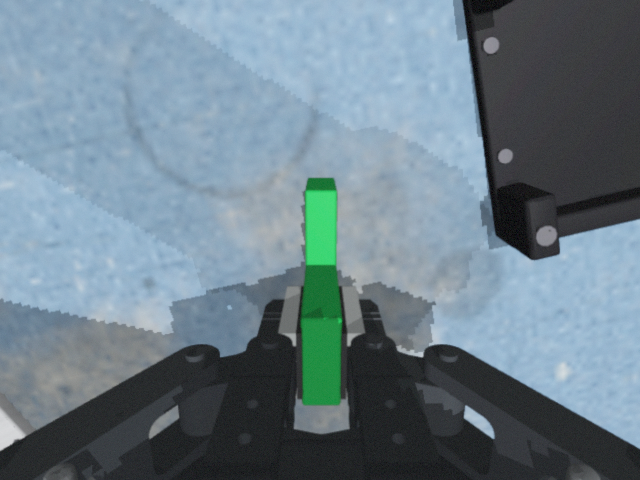

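Request:
drive_tool(
  series=[
    [5,0,0,-30,0],
    [5,0,0,-80,0],
    [5,-20,-25,-130,-5],
    [5,-50,-61,-170,-12],
    [5,-85,-104,-200,-19],
    [5,-120,-147,-209,-26],
    [5,-150,-184,-209,-31],
    [5,-176,-216,-209,-31],
    [5,-176,-216,-209,-31],
    [5,-176,-216,-209,-31],
  ],
)

```text
clock: 4.58
ee_pos: [0.5966, 0.055, 0.2492]
eef_rot: [-0.168, 0.986, 0.001, -0.0]
contact_force: [0.5, 0.3, -1.4]
width: 0.131
```

```bash
python3 - <<'E'
from h import *
s=get_state(); f=optics.grab_frame("wrist"); cv2.imwrite("pics/w4.png",f["image"][:,:,::-1])
np.savez("w4.npz",**f,ee_pos=s["ee_pos"],eef_rot=s["eef_rot"]); print(s["ee_pos"],s["eef_rot"],s["width"])
E
```

```text
[0.5966452  0.05496356 0.24919161] [-1.68217885e-01  9.85748992e-01  1.26146697e-03 -2.77314940e-04] 0.1314710855316395
```

View pics/w4.png

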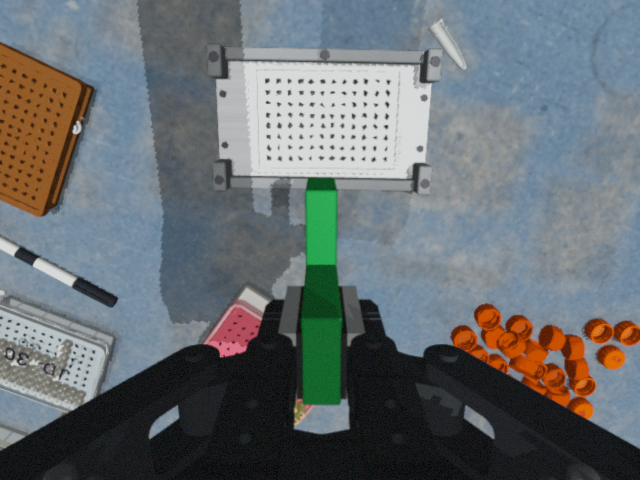

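The nest sits at about rows 47-192, columns 207-440, nearly aligned with the tool. The plate spans about columns 250-405. I'll zoom in on the gaps.

```bash
python3 - <<'E'
from h import *
im=cv2.imread("pics/w4.png")[:,:,::-1]
crop(im,200,40,125,160,4.8,"pics/w4a.png"); crop(im,325,40,125,160,4.8,"pics/w4b.png")
cv2.imwrite("pics/w4ab.png",np.hstack([cv2.imread("pics/w4a.png"),cv2.imread("pics/w4b.png")])[:, :] if 0 else cv2.resize(im[40:200,200:450,::-1],None,fx=3.2,fy=3.2,interpolation=cv2.INTER_CUBIC))
E
```

```text
(no output)
```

View pics/w4ab.png

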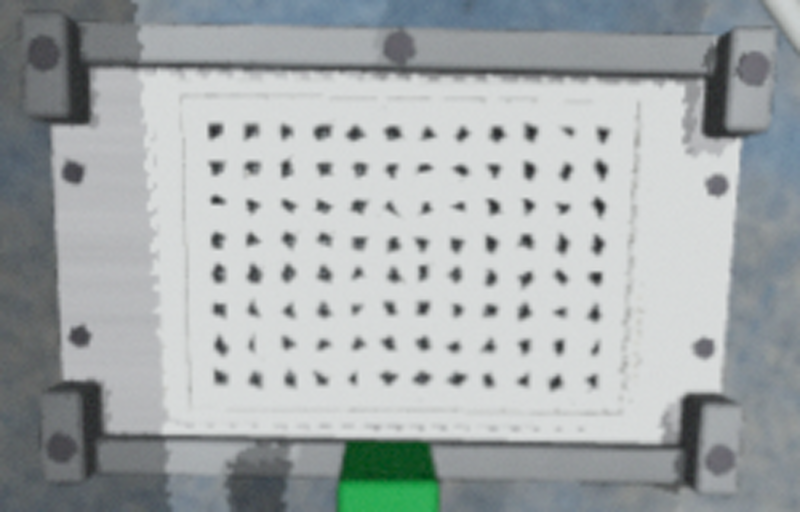

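View pics/w4a.png

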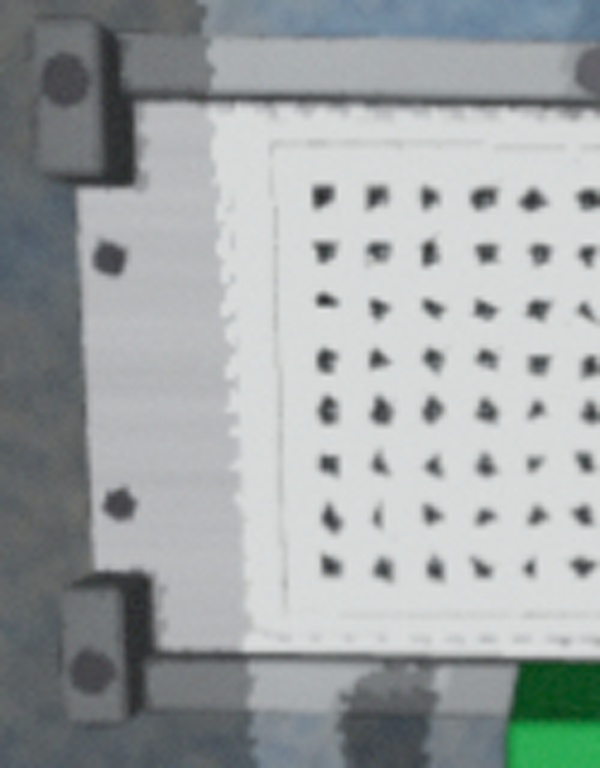

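View pics/w4b.png

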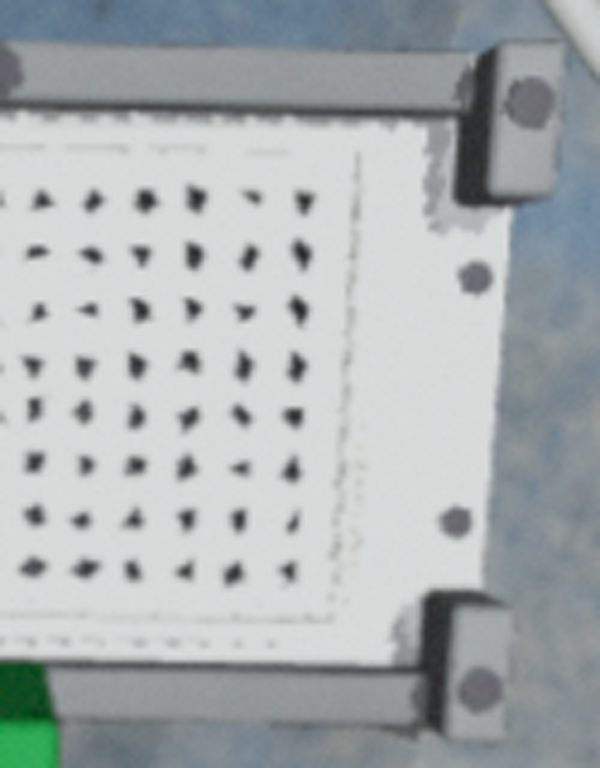

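```bash
cat > fit.py <<'E'
from h import *
from scipy.optimize import least_squares
f=dict(np.load("w4.npz")); s=f; R,t=cam(f,s)
def fitp(P,px,z0=True):
    P=np.array(P,float);px=np.array(px,float)
    def res(v):
        c,s_=np.cos(v[2]),np.sin(v[2]); Q=P.copy(); Q[:,0]=c*P[:,0]-s_*P[:,1]+v[0]; Q[:,1]=s_*P[:,0]+c*P[:,1]+v[1]; Q[:,2]+=v[3]
        return (proj(Q,f,R,t)-px).ravel()
    r=least_squares(res,[.55,.04,.33,0],loss="soft_l1"); return r.x,r.fun.reshape(-1,2)
A=lambda x,y:(x/4.8+200,y/4.8+40); B=lambda x,y:(x/4.8+325,y/4.8+40)
L=[((-59,-94),A(35,17)),((-59,-82),A(100,17)),((-34,-82),A(105,180)),((-34,-94),A(42,178)),
((34,-94),A(62,583)),((34,-82),A(123,583)),((59,-82),A(130,720)),((59,-94),A(67,720)),
((-59,82),B(495,42)),((-59,94),B(565,42)),((-34,82),B(487,192)),((-34,94),B(555,198)),
((34,82),B(445,603)),((34,94),B(512,605)),((59,82),B(440,733)),((59,94),B(503,740))]
n,e=fitp([(a/1e3,b/1e3,.036) for (a,b),_ in L],[p for _,p in L]); print("nest",n.round(4),np.degrees(n[2]).round(2)); print(e.round(1).tolist())
g=cv2.cvtColor(f["image"],cv2.COLOR_RGB2GRAY).astype(np.uint8)
sub=g[75:165,262:395]; m=(cv2.resize(sub,None,fx=4,fy=4,interpolation=cv2.INTER_CUBIC)<150).astype(np.uint8)
k,_,st,ce=cv2.connectedComponentsWithStats(m)
c=[ce[i] for i in range(1,k) if 25<st[i,4]<400 and st[i,2]<22 and st[i,3]<22]
c=(np.array(c)+.5)/4-.5+[262,75]; print(len(c))
W=[(( -31.5+9*i)/1e3,(-49.5+9*j)/1e3) for i in range(8) for j in range(12)]
v=np.r_[n[:3],n[3]]
for _ in range(5):
    P=box((v[0],v[1],v[2]),(0,),(0,),(0,)); cs,sn=np.cos(v[2]),np.sin(v[2])
    Q=np.array([[cs*x-sn*y+v[0],sn*x+cs*y+v[1],.038+v[3]] for x,y in W]); q=proj(Q,f,R,t)
    if _==0: q+=c.mean(0)-q.mean(0)
    d=np.linalg.norm(c[:,None]-q[None],axis=2); j=d.argmin(1); ok=d.min(1)<4
    v,e=fitp([(*W[a],.038) for a in j[ok]],c[ok])
print("plate",v.round(4),np.degrees(v[2]).round(2),ok.sum(),abs(e).mean(0))
# nest frame
def rel(v,dz=None):
    d=v[:2]-n[:2]; cs,sn=np.cos(n[2]),np.sin(n[2]); return np.array([cs*d[0]+sn*d[1],-sn*d[0]+cs*d[1]])*1e3,np.degrees(v[2]-n[2])
print("plate in nest mm,deg",rel(v)); r=rel(v)[0]
print("gap -y",18+r[1],"gap +y",18-r[1])
E
python3 fit.py
```

```text
nest [ 0.5369  0.0374  0.3194 -0.0037] 18.3
[[-0.7, -0.0], [0.9, 0.2], [1.1, -0.6], [-0.6, -0.4], [-0.7, -0.3], [0.7, -0.0], [0.4, 0.4], [-0.2, 0.2], [-0.2, -0.6], [0.1, -0.1], [-1.2, 1.2], [-0.6, 0.3], [0.8, -0.5], [0.8, -0.6], [-0.5, 1.3], [0.1, 0.1]]
87
plate [ 0.5348  0.0398  0.3292 -0.0109] 18.86 87 [0.42730606 0.38072654]
plate in nest mm,deg (array([-1.27048227,  2.93834316]), np.float64(0.5663129921381245))
gap -y 20.938343160451105 gap +y 15.061656839548897
```

```bash
cat >> fit.py <<'E'
def toolray(p,z): # tool coords at tool z
    return ray(p,f,np.array(f["mount"])[:3,:3].T,-np.array(f["mount"])[:3,:3].T@np.array(f["mount"])[:3,3],z)*1e3
print("bar -x end mid",toolray((321.5,189.4),.0094),"want x=+44")
print("tab ends",toolray((322,318),-.0346),toolray((322,403),-.0346))
cs,sn=np.cos(n[2]),np.sin(n[2]); Rt=Ro.from_quat(s["eef_rot"]).as_matrix()
print("tool y yaw",np.degrees(np.arctan2(Rt[1,1],Rt[0,1]))-90)
tgt=n[:2]+np.array([[cs,-sn],[sn,cs]])@[0,-.0720]
print("tgt",tgt,(Rt.T@np.r_[tgt-s["ee_pos"][:2],0])*1e3)
E
python3 fit.py | tail -5; python3 - <<'E'
from h import *
# compare nest model in scene/side
for n in ("scene","side"):
    f=optics.grab_frame(n);R,t=cam(f)
    im=f["image"].copy()
    x0,y0,w,h,k=(285,235,90,65,8) if n=="scene" else (255,235,110,70,7)
    big=cv2.resize(im[y0:y0+h,x0:x0+w,::-1],None,fx=k,fy=k,interpolation=cv2.INTER_CUBIC)
    for sx in (1,-1):
        for sy in (1,-1):
            P=box((.537,.0374,.3194),sorted((sx*.034,sx*.059)),sorted((sy*.082,sy*.094)),(.036,))[[0,1,3,2]]
            q=(proj(P,f,R,t)-[x0,y0]+.5)*k
            cv2.polylines(big,[q.astype(np.int32)],True,(0,0,255),1)
    cv2.imwrite(f"pics/{n}1.png",big)
E
```

```text
gap -y 20.938343160451105 gap +y 15.061656839548897
bar -x end mid [43.27431652  0.8924328   9.4       ] want x=+44
tab ends [ 14.27881887   1.03139971 -34.6       ] [-14.53532689   1.07293291 -34.6       ]
tool y yaw 19.36844579970922
tgt [ 0.5595471  -0.03097895] [ 63.50068048 -68.77512698  -0.16969192]
```

View pics/scene1.png

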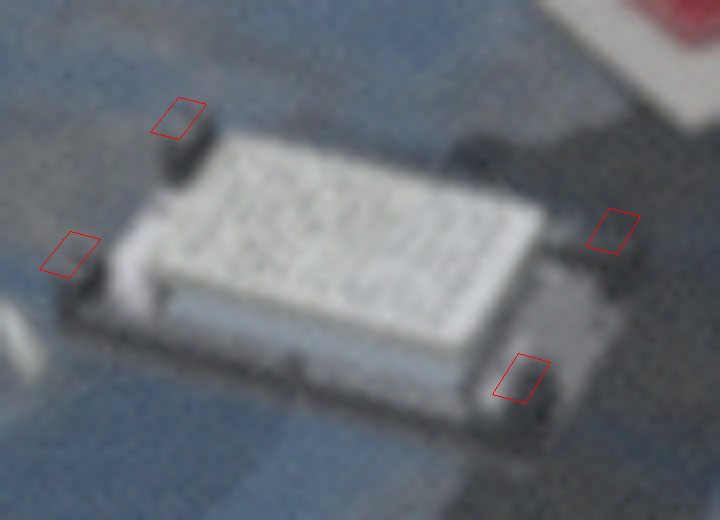

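View pics/side1.png

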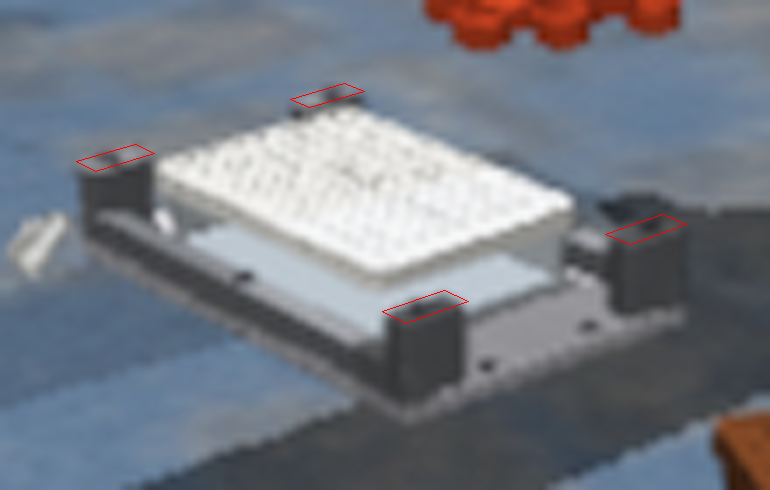

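Request:
drive_tool(
  series=[
    [5,32,-35,20,1],
    [5,63.5,-70,40,1],
    [5,63.5,-70,90,1],
    [5,63.5,-70,134,1],
    [5,63.5,-70,134,1],
    [5,63.5,-70,134,1],
    [5,63.5,-70,134,1],
  ],
)

```text
clock: 5.6
ee_pos: [0.5622, -0.0301, 0.118]
eef_rot: [-0.161, 0.987, 0.001, 0.002]
contact_force: [0.4, -0.8, -1.5]
width: 0.136
```

```bash
python3 - <<'E'
from h import *
s=get_state(); f=optics.grab_frame("wrist"); cv2.imwrite("pics/w5.png",f["image"][:,:,::-1])
np.savez("w5.npz",**f,ee_pos=s["ee_pos"],eef_rot=s["eef_rot"]); print(s["ee_pos"],s["eef_rot"],s["width"])
f=optics.grab_frame("side"); crop(f["image"],240,190,150,120,5,"pics/side2.png")
E
```

```text
[ 0.5622254  -0.03014538  0.11804927] [-1.61285959e-01  9.86904765e-01  6.28639818e-04  2.33013397e-03] 0.13615808611281383
```

View pics/w5.png

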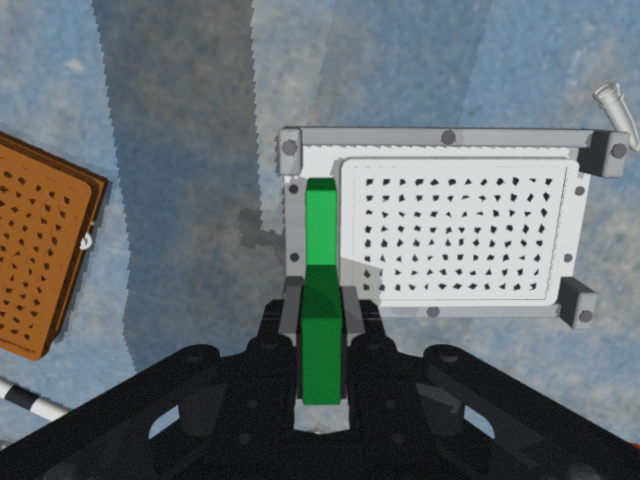

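View pics/side2.png

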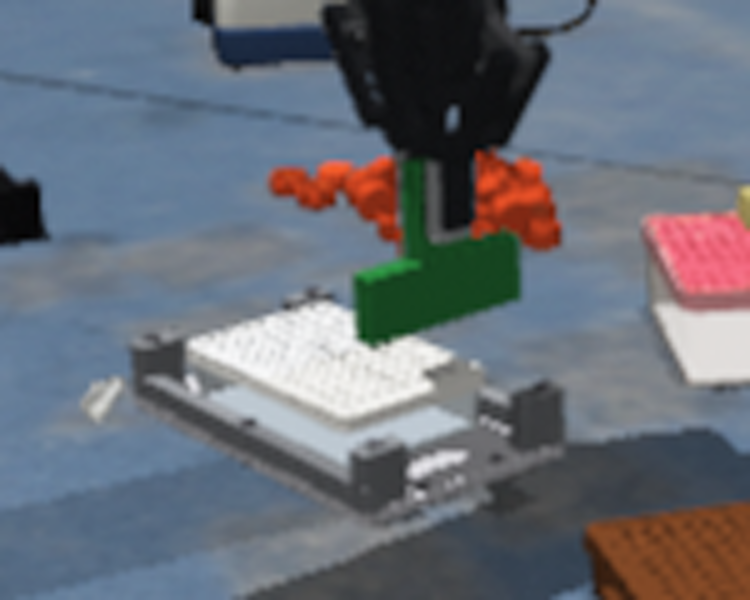

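```bash
python3 - <<'E'
from h import *
im=cv2.imread("pics/w5.png")[:,:,::-1]
crop(im,265,115,110,110,5.4,"pics/w5a.png"); crop(im,540,120,100,210,2.8,"pics/w5b.png")
E
```

```text
(no output)
```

View pics/w5a.png

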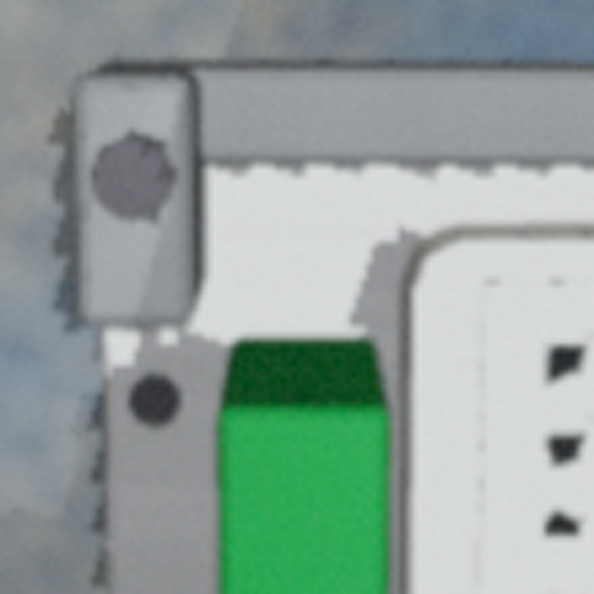

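View pics/w5b.png

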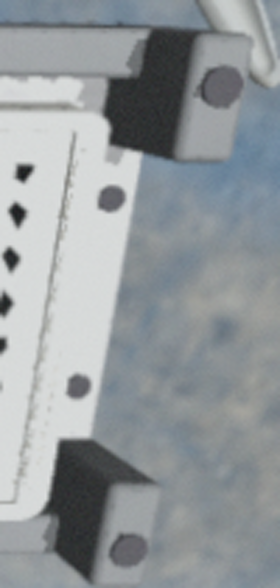

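```bash
python3 - <<'E'
from h import *
f=dict(np.load("w5.npz")); M=f["mount"]; Rc=M[:3,:3].T; tc=-Rc@M[:3,3]
def T(x,y,wz):
    s=Ro.from_quat(f["eef_rot"]).as_matrix()
    R,t=cam(f,f); X=ray((265+x/5.4,115+y/5.4),f,R,t,wz); return (s.T@(X-f["ee_pos"])*1e3).round(2)
fz=f["ee_pos"][2]-.0414
print("stop inner top edge",T(195,100,.036),T(195,300,.036), "stop outer", T(77,200,.036))
print("stop x ends", T(130,72,.036),T(130,325,.036))
print("plate edge",T(402,300,.038),T(400,550,.038))
print("bar top -x end L/R",T(219,405,fz+.032),T(388,405,fz+.032))
print("bar bot -x end L/R",T(235,341,fz),T(376,341,fz))
print("rail inner edge z20",T(300,165,.020),"x=-49","rail outer",T(300,65,.02))
s=Ro.from_quat(f["eef_rot"]).as_matrix(); print(np.degrees(np.arctan2(s[1,1],s[0,1]))-90, s[:,2])
E
```

```text
stop inner top edge [59.61 -9.69 81.76] [40.29 -9.93 81.85] stop outer [ 50.06 -21.34  81.8 ]
stop x ends [ 62.24 -15.92  81.74] [ 37.8  -16.41  81.86]
plate edge [40.57 10.45 79.86] [15.31 10.58 79.98]
bar top -x end L/R [43.1  -4.93  9.19] [43.11  6.51  9.2 ]
bar bot -x end L/R [42.5  -4.78 41.19] [42.51  6.69 41.2 ]
rail inner edge z20 [52.19  0.43 97.8 ] x=-49 rail outer [62.33  0.42 97.75]
18.563213326497532 [ 0.00439646  0.00199245 -0.99998835]
```

The gap is about 20.3 mm (stop edge at tool y -9.8, plate at +10.5). The bar needs about -0.8 in y and +3.7 in x. I'll descend most of the way, then check.

Request:
drive_tool(
  series=[
    [5,3.7,-0.8,0,0],
    [5,3.7,-0.8,10,0],
    [5,3.7,-0.8,25,0],
    [5,3.7,-0.8,32,0],
    [5,3.7,-0.8,32,0],
    [5,3.7,-0.8,32,0],
  ],
)

```text
clock: 6.45
ee_pos: [0.5587, -0.0323, 0.0855]
eef_rot: [-0.161, 0.987, 0.001, 0.002]
contact_force: [0.8, 0.3, -2.1]
width: 0.132
```

```bash
python3 - <<'E'
from h import *
s=get_state(); f=optics.grab_frame("wrist"); crop(f["image"],240,80,170,130,4.6,"pics/w6.png")
np.savez("w6.npz",**f,ee_pos=s["ee_pos"],eef_rot=s["eef_rot"])
E
```

```text
(no output)
```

View pics/w6.png

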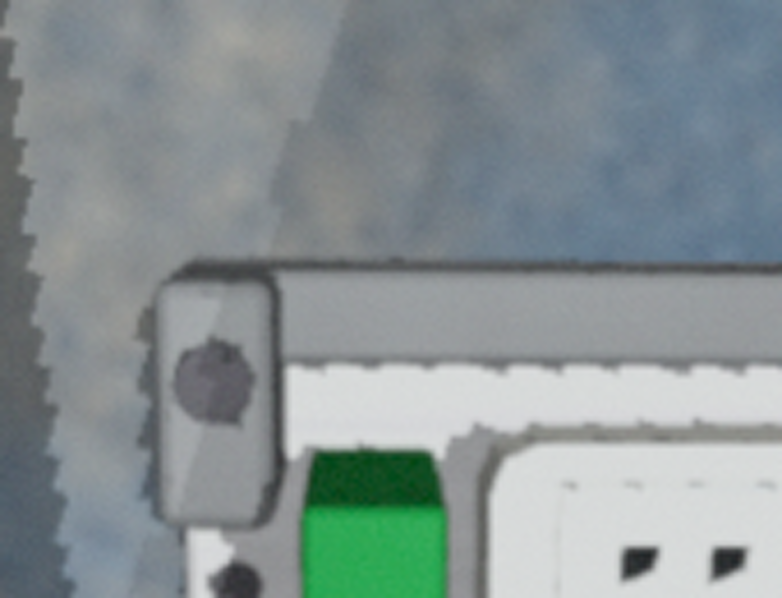

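```bash
python3 - <<'E'
from h import *
f=dict(np.load("w6.npz"))
def T(x,y,wz):
    s=Ro.from_quat(f["eef_rot"]).as_matrix()
    R,t=cam(f,f); X=ray((240+x/4.6,80+y/4.6),f,R,t,wz); return (s.T@(X-f["ee_pos"])*1e3).round(2)
fz=f["ee_pos"][2]-.0414
print("stop inner",T(276,400,.036),"ends",T(215,280,.036),T(215,525,.036))
print("plate edge",T(484,550,.038))
print("bar top",T(302,508,fz+.032),T(446,508,fz+.032))
print("bar bot",T(311,451,fz),T(440,451,fz))
print("rail inner",T(350,362,.020),"outer",T(350,268,.02))
E
```

```text
stop inner [46.36 -8.86 49.31] ends [ 58.02 -14.65  49.26] [ 33.79 -15.18  49.35]
plate edge [31.66 11.86 47.38]
bar top [42.93 -4.9   9.22] [42.94  6.55  9.23]
bar bot [42.54 -5.18 41.23] [42.55  7.14 41.23]
rail inner [48.37 -1.72 65.31] outer [58.19 -1.7  65.27]
```

Clearances are about 3.8 mm to the stop and 4.8 mm to the plate, and x is centred. I'll lower to the floor.

Request:
drive_tool(
  series=[
    [5,0.3,0.3,12,0],
    [5,0.3,0.3,24,0],
    [5,0.3,0.3,32,0],
    [5,0.3,0.3,35,0],
    [5,0.3,0.3,36,0],
    [5,0.3,0.3,36,0],
  ],
)

```text
clock: 7.25
ee_pos: [0.5589, -0.032, 0.0499]
eef_rot: [-0.161, 0.987, 0.001, 0.002]
contact_force: [-0.7, -0.4, -2.1]
width: 0.133
```

```bash
python3 - <<'E'
from h import *
s=get_state(); f=optics.grab_frame("wrist"); crop(f["image"],220,60,200,150,4,"pics/w7.png")
f=optics.grab_frame("side"); crop(f["image"],240,190,150,120,5,"pics/side3.png")
E
```

View pics/w7.png

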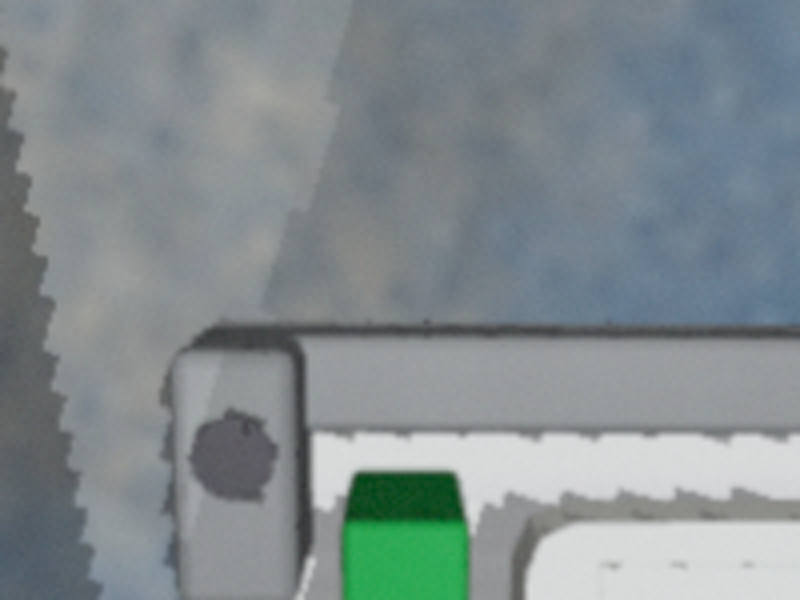

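View pics/side3.png

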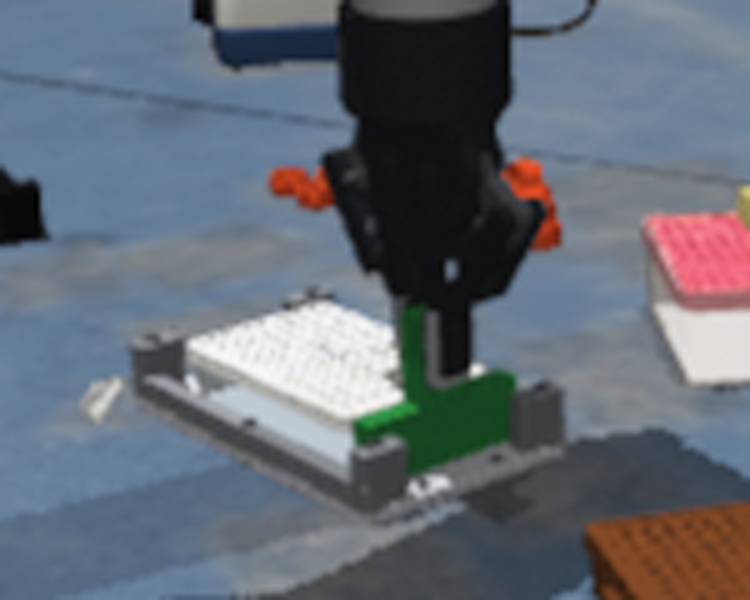

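The bar is down in the gap and clear on both sides. I'll touch it down, then open.

Request:
drive_tool(
  series=[
    [5,0,0,0.6,0],
    [5,0,0,1.2,0],
    [5,0,0,1.2,0],
  ],
)

```text
clock: 7.72
ee_pos: [0.5595, -0.032, 0.0495]
eef_rot: [-0.161, 0.987, 0.0, 0.003]
contact_force: [-0.6, 0.4, 4.1]
width: 0.131
```

Request:
drive_tool(
  series=[
    [18,0,0,0,0],
    [24,0,0,0,0],
    [35,0,0,0,0],
    [35,0,0,0,0],
    [35,0,0,-20,0],
    [35,0,0,-50,0],
    [35,0,0,-80,0],
    [35,0,0,-110,0],
    [35,0,0,-110,0],
  ],
)

```text
clock: 8.85
ee_pos: [0.5613, -0.0321, 0.1636]
eef_rot: [-0.161, 0.987, -0.001, 0.006]
contact_force: [0.8, 0.4, -1.0]
width: 0.407
```

```bash
python3 - <<'E'
from h import *
s=get_state(); f=optics.grab_frame("wrist"); cv2.imwrite("pics/w8.png",f["image"][:,:,::-1])
np.savez("w8.npz",**f,ee_pos=s["ee_pos"],eef_rot=s["eef_rot"])
f=optics.grab_frame("side"); crop(f["image"],240,190,150,120,5,"pics/side4.png")
E
```

```text
(no output)
```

View pics/w8.png

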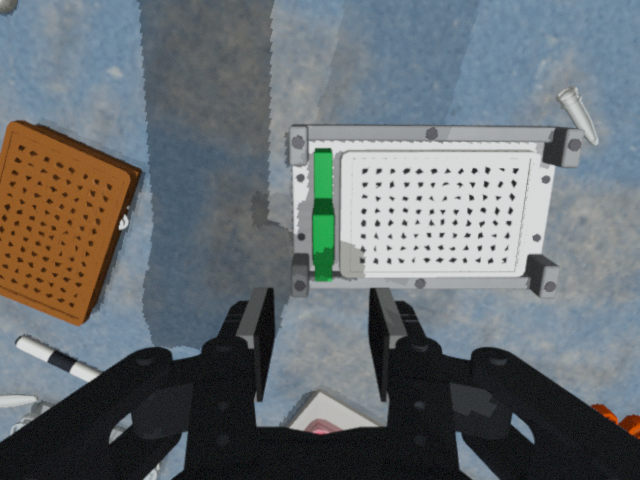

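View pics/side4.png

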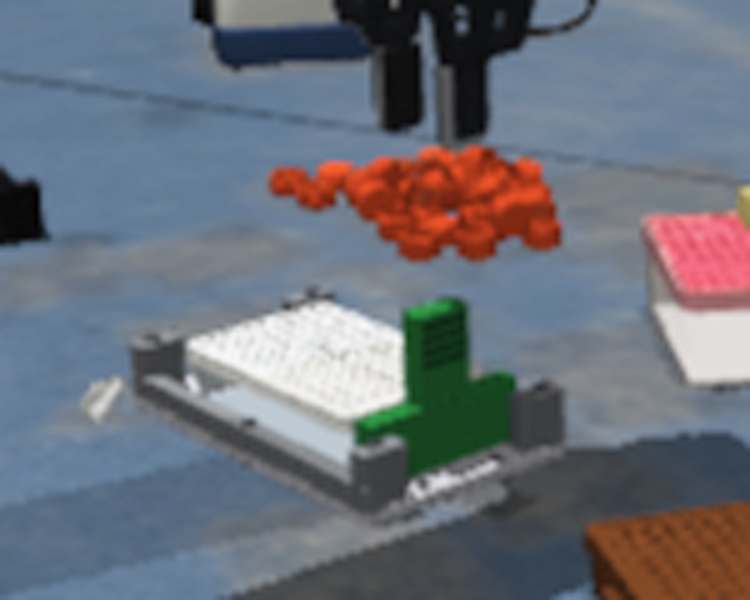

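The spacer stands released in the gap. Next I'll shut the fingers and go beyond the nest's +y end.

Request:
drive_tool(
  series=[
    [0,1.6,45,0,0],
    [0,1.6,90,0,0],
    [0,1.6,140,0,0],
    [0,1.6,188,0,0],
    [0,1.6,188,20,0],
    [0,1.6,188,20,0],
    [0,1.6,188,20,0],
  ],
)

```text
clock: 9.82
ee_pos: [0.4979, 0.1446, 0.14]
eef_rot: [-0.16, 0.987, -0.0, 0.003]
contact_force: [0.6, -0.4, 0.7]
width: 0.004
```

```bash
python3 - <<'E'
from h import *
s=get_state(); f=optics.grab_frame("wrist"); cv2.imwrite("pics/w9.png",f["image"][:,:,::-1])
np.savez("w9.npz",**f,ee_pos=s["ee_pos"],eef_rot=s["eef_rot"]); print(s["eef_rot"],s["ee_pos"])
f=optics.grab_frame("side"); crop(f["image"],200,150,190,150,4,"pics/side5.png")
E
```

```text
[-1.60476305e-01  9.87034950e-01 -7.40903774e-05  3.05914753e-03] [0.49787264 0.14459176 0.14003089]
```

View pics/w9.png

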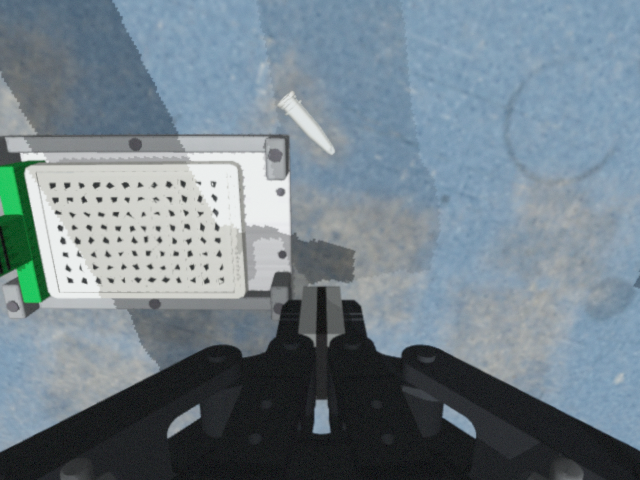

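View pics/side5.png

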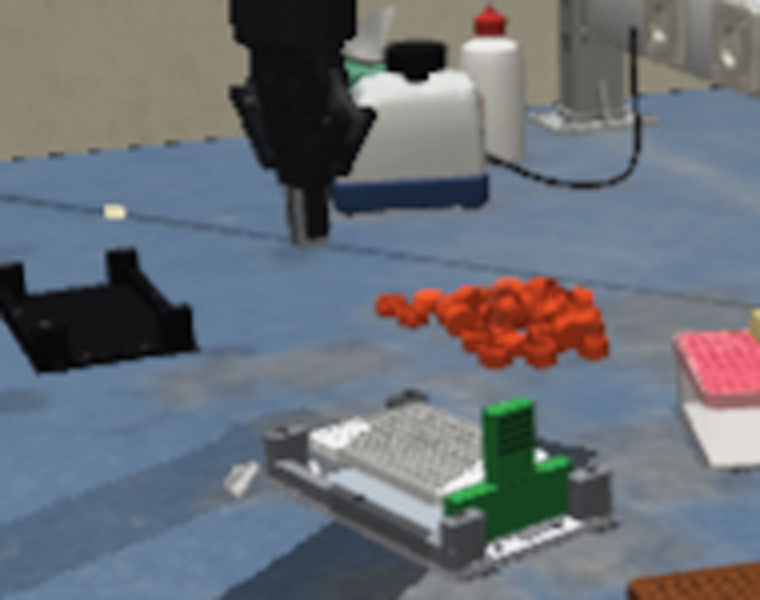

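```bash
python3 - <<'E'
from h import *
im=cv2.imread("pics/w9.png")[:,:,::-1]
crop(im,225,125,80,195,3.07,"pics/w9a.png"); crop(im,225,125,75,75,8,"pics/w9b.png")
E
```

```text
(no output)
```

View pics/w9b.png

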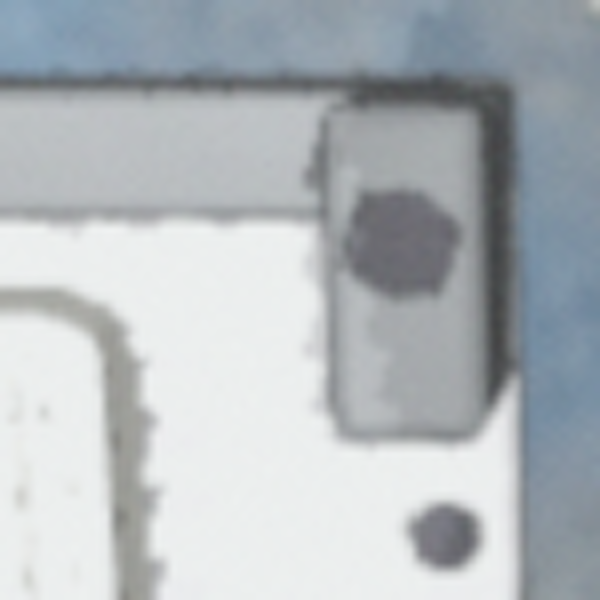

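View pics/w9a.png

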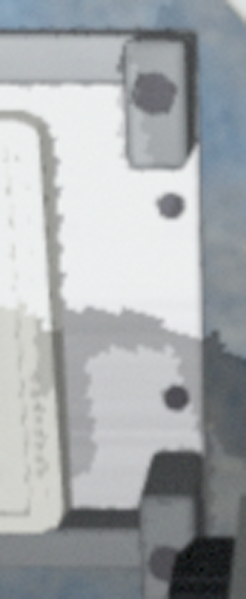

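```bash
python3 - <<'E'
from h import *
f=dict(np.load("w9.npz"))
def T(x,y,wz,k=8):
    s=Ro.from_quat(f["eef_rot"]).as_matrix()
    R,t=cam(f,f); X=ray((225+x/k,125+y/k),f,R,t,wz); return (s.T@(X-f["ee_pos"])*1e3).round(2)
print("UR stop inner",T(328,200,.036),T(332,400,.036),"outer",T(485,250,.036),"x ends",T(400,105,.036),T(400,440,.036))
print("LR stop inner ",T(142,520,.036,3.07),"x34 end",T(170,497,.036,3.07))
print("plate",T(125,450,.038),T(62,500,.038,3.07))
s=Ro.from_quat(f["eef_rot"]).as_matrix(); print(np.degrees(np.arctan2(s[1,1],s[0,1]))-90, s[:,2], s[2])
E
```

```text
UR stop inner [ 49.19 -31.15 103.77] [ 34.67 -31.37 103.86] outer [ 45.6  -19.87 103.78] x ends [ 55.92 -25.74 103.73] [ 31.71 -26.45 103.87]
LR stop inner  [-41.94 -31.12 104.32] x34 end [-36.72 -25.13 104.28]
plate [ 31.29 -46.43 101.9 ] [-36.57 -47.21 102.31]
18.468980261335332 [ 6.06275055e-03  8.35581797e-04 -9.99981272e-01] [-0.00601519 -0.0011281  -0.99998127]
```

Request:
drive_tool(
  series=[
    [0,-2.5,0,40,0],
    [0,-2.5,0,80,0],
    [0,-2.5,0,110,0],
    [0,-2.5,0,124,0],
    [0,-2.5,0,124,0],
    [0,-2.5,-10,124,0],
    [0,-2.5,-20,124,0],
    [0,-2.5,-25,124,0],
    [0,-2.5,-25,124,0],
  ],
)

```text
clock: 11.05
ee_pos: [0.5102, 0.121, 0.017]
eef_rot: [-0.159, 0.987, -0.0, 0.004]
contact_force: [0.0, -0.3, -0.1]
width: -0.003
```

```bash
python3 - <<'E'
from h import *
s=get_state(); print(s["ee_pos"],s["eef_rot"]);f=optics.grab_frame("wrist"); cv2.imwrite("pics/w10.png",f["image"][:,:,::-1])
f=optics.grab_frame("side"); crop(f["image"],200,190,190,120,4,"pics/side6.png")
E
```

```text
[0.51021103 0.12095162 0.01701406] [-1.59473313e-01  9.87193478e-01 -1.51847037e-04  4.15656754e-03]
```

View pics/w10.png

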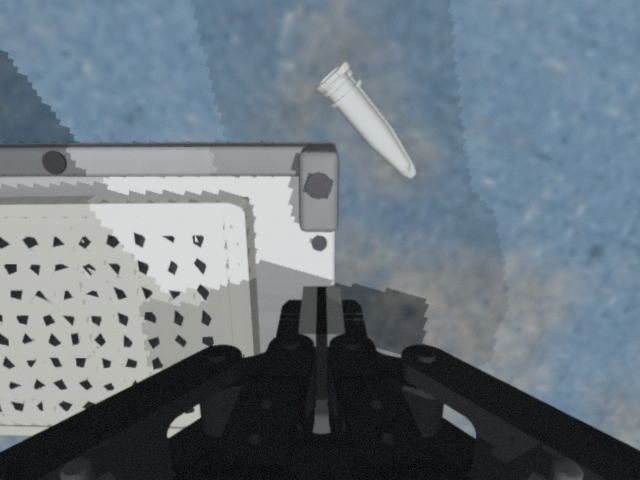

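View pics/side6.png

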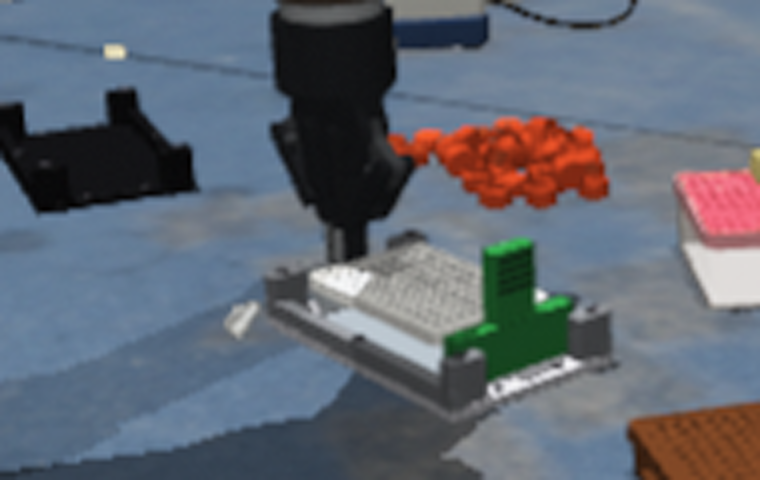

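The fingers are down outside the cut-out, centred. I'll approach in small steps and watch the force.

Request:
drive_tool(
  series=[
    [0,0,-4,0,0],
    [0,0,-8,0,0],
    [0,0,-11,0,0],
    [0,0,-14,0,0],
    [0,0,-16,0,0],
    [0,0,-18,0,0],
    [0,0,-18,0,0],
  ],
)

```text
clock: 12.02
ee_pos: [0.5154, 0.1047, 0.0168]
eef_rot: [-0.16, 0.987, 0.0, 0.004]
contact_force: [-0.1, 1.6, -0.9]
width: 0.001
```

```bash
python3 - <<'E'
from h import *
s=get_state(); print(s["ee_pos"],s["eef_rot"]);f=optics.grab_frame("wrist"); cv2.imwrite("pics/w11.png",f["image"][:,:,::-1])
E
```

```text
[0.51544555 0.10474779 0.01678375] [-1.60153276e-01  9.87084378e-01  8.64759573e-05  3.91803323e-03]
```

View pics/w11.png

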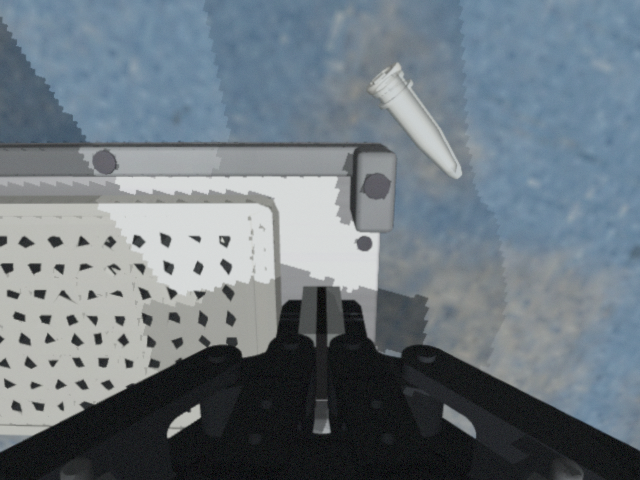

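The plate has already moved with the fingers, by about 8 mm relative to the stop. I'll continue in small steps.

Request:
drive_tool(
  series=[
    [0,0,-1,0,0],
    [0,0,-1,0,0],
    [0,0,-1,0,0],
  ],
)

```text
clock: 12.45
ee_pos: [0.5158, 0.1046, 0.0169]
eef_rot: [-0.161, 0.987, 0.0, 0.004]
contact_force: [-0.7, 5.1, -0.0]
width: 0.002
```

Request:
drive_tool(
  series=[
    [0,0,-1,0,0],
    [0,0,-1,0,0],
    [0,0,-1,0,0],
  ],
)

```text
clock: 12.82
ee_pos: [0.516, 0.1047, 0.0169]
eef_rot: [-0.161, 0.987, 0.001, 0.004]
contact_force: [-0.9, 6.1, -0.2]
width: -0.003
```

Request:
drive_tool(
  series=[
    [0,0,-2,0,0],
    [0,0,-2,0,0],
    [0,0,-2,0,0],
    [0,0,-2,0,0],
  ],
)

```text
clock: 13.32
ee_pos: [0.516, 0.1047, 0.0169]
eef_rot: [-0.162, 0.987, 0.002, 0.004]
contact_force: [-2.8, 6.8, -0.2]
width: 0.001
```

```bash
python3 - <<'E'
from h import *
s=get_state(); print(s["ee_pos"],s["contact_force"]);f=optics.grab_frame("wrist"); cv2.imwrite("pics/w12.png",f["image"][:,:,::-1])
np.savez("w12.npz",**f,ee_pos=s["ee_pos"],eef_rot=s["eef_rot"])
f=optics.grab_frame("side"); crop(f["image"],250,225,115,80,6.9,"pics/side7.png")
f=optics.grab_frame("scene"); crop(f["image"],285,230,95,70,8,"pics/scene7.png")
E
```

```text
[0.51597985 0.10465174 0.01687495] [-2.82086667  6.76862068 -0.19984863]
```

View pics/side7.png

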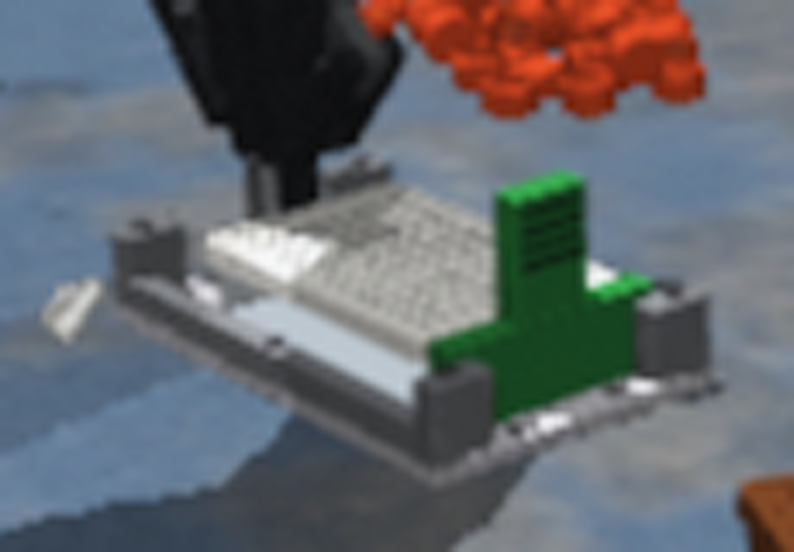

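View pics/scene7.png

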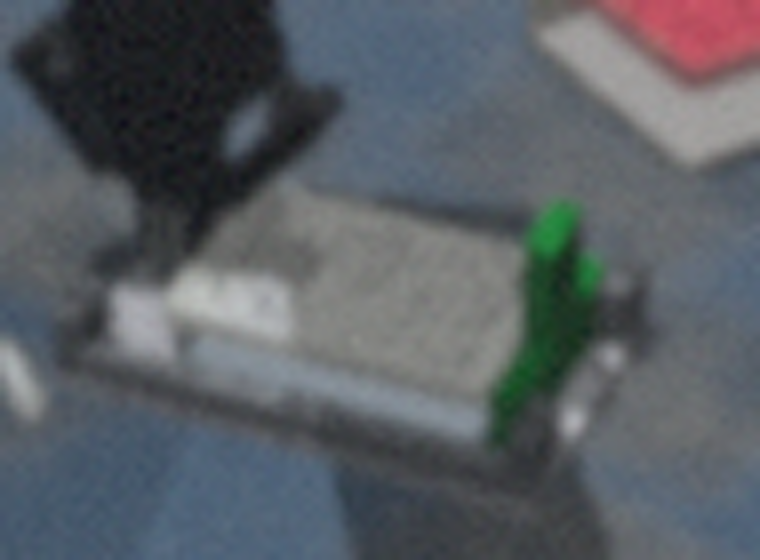

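View pics/w12.png

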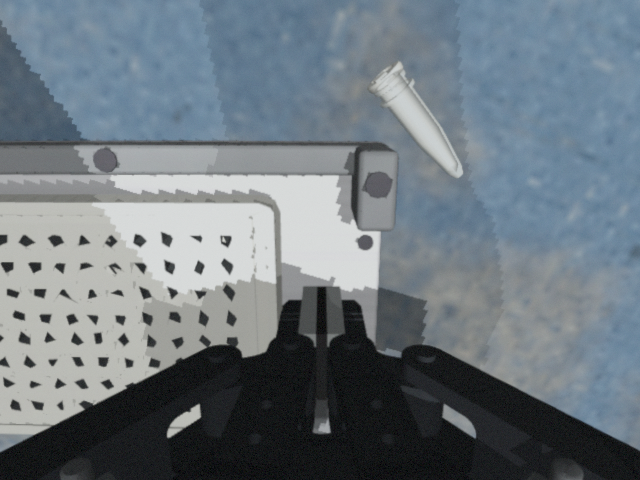

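```bash
python3 - <<'E'
from h import *
f=dict(np.load("w12.npz"))
im=f["image"]; crop(im,255,135,150,145,4.1,"pics/w12a.png")
s=Ro.from_quat(f["eef_rot"]).as_matrix();R,t=cam(f,f)
T=lambda p,z:(s.T@(ray(p,f,R,t,z)-f["ee_pos"])*1e3).round(1)
print(T((359,220),.036),T((396,200),.036),T((274,220),.038),T((279,250),.038),T((282,290),.038),T((360,175),.02),T((280,175),.02),T((100,172),.02))
E
```

```text
[ 39.2  12.2 -19.4] [ 45.4  23.1 -19.5] [ 39.7 -13.3 -21.5] [ 30.3 -12.  -21.4] [ 17.  -11.5 -21.3] [50.5 13.6 -3.5] [ 50.5 -12.9  -3.6] [ 51.6 -72.9  -3.7]
```

View pics/w12a.png

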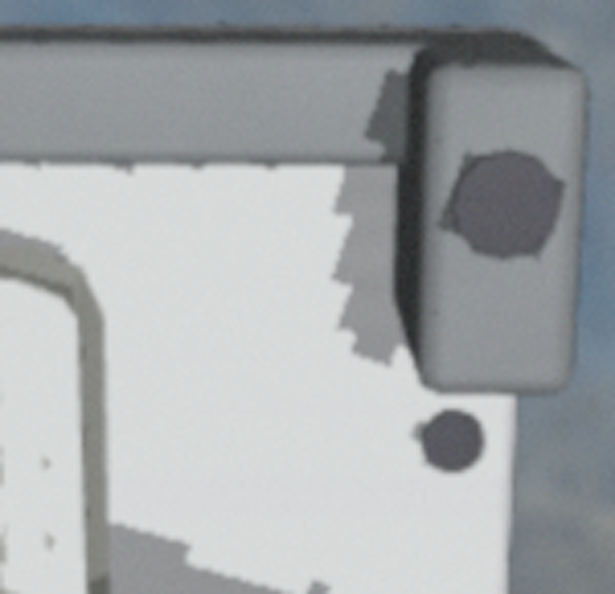

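The end gap at the pushed end is about 23.6 mm against 24 mm expected when flush, and the push is stalled. I'll firm it up a little.

Request:
drive_tool(
  series=[
    [0,0,-3,0,0],
    [0,0,-4,0,0],
    [0,0,-4,0,0],
    [0,0,-4,0,0],
    [0,0,-4,0,0],
    [0,0,-4,0,0],
  ],
)

```text
clock: 14.22
ee_pos: [0.516, 0.1046, 0.0169]
eef_rot: [-0.163, 0.987, 0.004, 0.004]
contact_force: [-2.9, 10.7, 0.7]
width: -0.0
```

Request:
drive_tool(
  series=[
    [0,0,-4,0,0],
    [0,0,-4,0,0],
    [0,0,-4,0,0],
    [0,0,-4,0,0],
    [0,0,-4,0,0],
    [0,0,-4,0,0],
    [0,0,-4,0,0],
    [0,0,-4,0,0],
  ],
)

```text
clock: 15.22
ee_pos: [0.5159, 0.1047, 0.0169]
eef_rot: [-0.165, 0.986, 0.006, 0.004]
contact_force: [-4.0, 11.4, 1.0]
width: 0.001
```

```bash
python3 - <<'E'
from h import *
s=get_state(); print(s["ee_pos"],s["contact_force"],s["wrist_torque"]);f=optics.grab_frame("wrist"); crop(f["image"],200,120,220,180,3.6,"pics/w13.png")
f=optics.grab_frame("side"); crop(f["image"],250,225,115,80,6.9,"pics/side8.png")
print(get_state()["contact_force"])
E
```

```text
[0.51591712 0.10467186 0.01691192] [-4.01835368 11.37093216  0.99711804] [ 2.22800278  0.84439789 -0.03328872]
[-4.91912272 10.35445742  1.04448267]
```

View pics/side8.png

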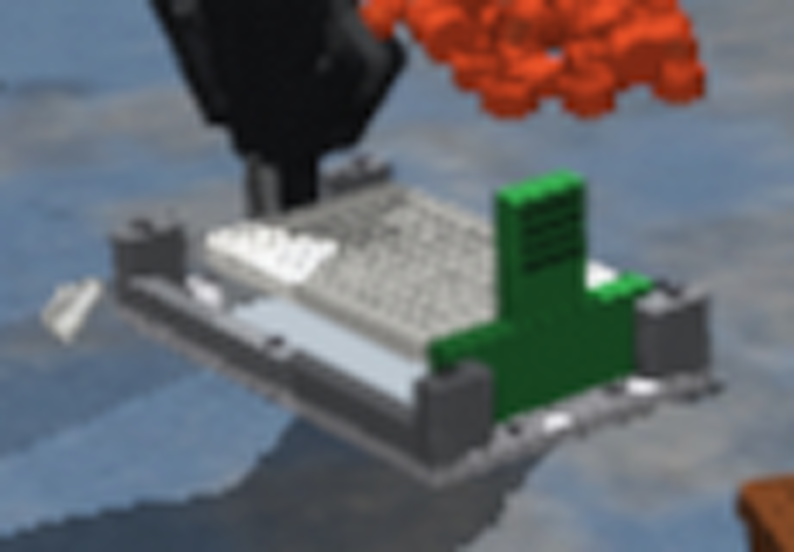

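View pics/w13.png

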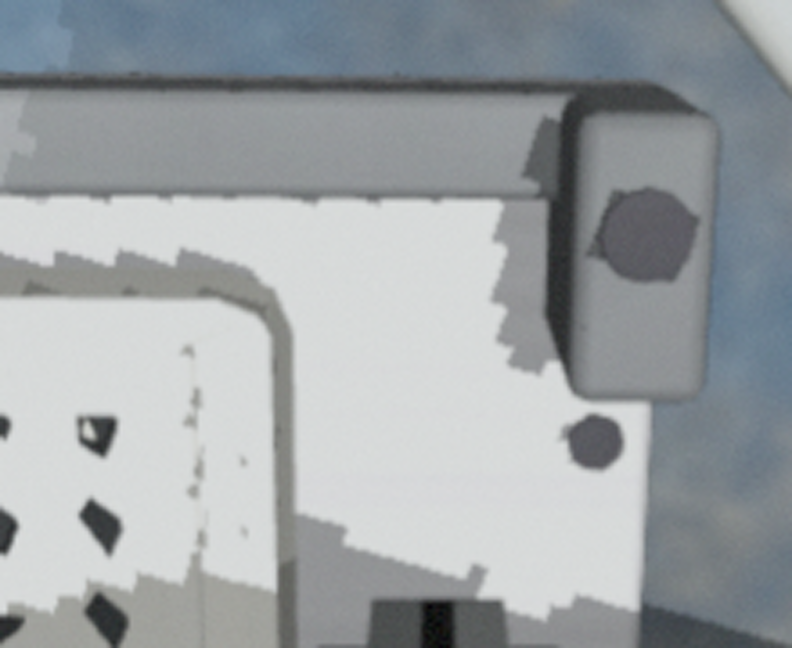

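The push holds steady at about 12 N, with no movement and the spacer upright between plate and stops.

```bash
python3 -c "
from plant import *
hand_in(); s=get_state(); print(s['clock'],s['contact_force'])"
```

```text
the job is handed in; nothing more can be done
the job is handed in; nothing more can be done
```

The job is handed in. The green spacer stands upright and released in the wider (-y) end gap. The arm is still pressing the plate from the +y end through the cut-out with about 12 N. I used 15 s of the 51 s.

**Placing:** I measured the end gaps at about 20.5 mm and 15.5 mm before placing the spacer. It went into the larger gap with roughly 4 mm clear on each side, and the plate had not moved when I checked before pushing.

**Flush:** The plate moved about 8 mm and then stopped. It held still as the force rose from 5 N to 12 N. The gap at the pushed end measured about 23.6 mm, against 24 mm if everything is flush. The side picture shows no gap between the spacer, the plate and the end stops.

**Other objects:** The arm never came near the timer, tip box, marker or look-alikes.

**Disagreements:** The scene camera put the nest and spacer about 6 mm away from where the wrist camera did, so I relied on the wrist camera and the measured contact force. The wrist camera itself read about 1 mm off sideways, which I corrected for. I could not read the force after handing in; the last reading before it was about 11.5 N.

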